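Load the last junction box into the turntable fixture behind its spring gate

TASK

Load the last junction box into the turntable fixture. First turn the turntable by its upright handle until the empty nest squarely faces the loading track. Then keep the spring gate pressed down while you slide the box along the track, flat and fully home against the back of the nest, and let go so that the gate springs all the way up behind it; leave the screwdriver, tape measure and screw jar where they are.

Things in the scene. Friction and masses are not known exactly. Their poses are not given: they have to be found in the camera images.
- jig: The fixed fixture, bolted to the bench. Origin on the bench under the turntable's vertical axis; z up. Its loading track runs straight from the turntable along the fixture's own -y (y = -113 to -355 mm), centred on x = 0; boxes are pushed along it towards +y.
- track (a point): Middle of the track at rail-top height, 40 mm above the bench, at y = -250 in the fixture's frame. Two aluminium rails, each 22 mm wide, leave a 56 mm wide slot between them (y = -113 to -355); side guides 90 mm apart stand 22 mm above the rails (y = -150 to -355).
- home (a point): Fixed point where the box's centre is when it is fully home: 90 mm from the turntable's axis (x = 0, y = -90 in the fixture's frame), 62.5 mm above the bench. The box's rear face, away from the turntable, is then at y = -130.
- table_top (a point): Turntable axis at the disc's top face, 39 mm above the bench. Steel disc 220 mm across, turns either way without end, slight friction (0.06 N m), stays where left. Three U-shaped nests 120 degrees apart, mouths outward; two hold fixed boxes like the loose one, tops 86 mm above the bench, reaching 136 mm from the axis.
- nest (a point): Centre of the floor of the one empty nest, 90 mm from the axis, 39 mm above the bench; turns with the table. It faces the track when at x = 0, y = -90 in the fixture's frame. 88 mm wide inside, walls 25 mm high, back wall 50 mm from the axis; flared mouth (10 mm a side), so the entering box itself corrects a misalignment of a few degrees.
- handle (a point): The turntable's upright handle: a round dark steel post, 16 mm diameter, 95 mm from the axis, exactly opposite the empty nest, between the filled ones. This point is on its axis 115 mm above the bench; its top is at 129 mm. It can be gripped or pushed above the filled boxes and led round the turntable's axis in a circle.
- gate (a joint): How far the spring gate is pressed down, m: 0 fully up (closed), 0.016 on its hard stop. It moves straight down as a whole wherever its bar is pressed, needs 2 N to start and about 7 N at the stop, and springs back when released.
- teeth_line (a point): Fixed point midway between the gate's two steel teeth, at rail-top height (y = -142 in the fixture's frame). Teeth span y = -147 to -137, 59 mm apart. Up, they stand 12 mm above the rails and block the box; they clear it once pressed more than 12 mm. They can rise behind a box whose rear face is past y = -137.
- gate_bar (a point): On the top face of the gate's press bar near its outer end (y = -320 in the fixture's frame); 36 mm above the bench when up, 20 mm when down. Flat dark strip 52 mm wide in the slot, y = -346 to -113, passing under the box and between the teeth: closed fingertips can press it behind the box and slide along it, pushing the box ahead.
- box_mid (a point): Centre of the loose grey plastic junction box, 80 x 80 x 45 mm, 0.13 to 0.25 kg. At first it lies flat on the rails between the side guides, short of the gate's teeth, square to the track within 2 degrees; this point is 22.5 mm above its underside.
- screwdriver: Screwdriver, 190 mm long, lying on the bench beside the track (+x side); not to be disturbed.
- tape_measure: Black tape measure, 66 x 36 x 60 mm, standing on the bench on the robot's side of the track; origin at the centre of its underside; not to be disturbed.
- screw_jar: Clear screw jar, 54 mm diameter, 65 mm high, on the bench beside the track (+x side); origin at the centre of its underside; not to be disturbed.
There are look-alikes about, which are no part of the job. What is shaped like the part that bears box_mid but brown or pink is not meant.

How it is judged:
On the way, in this order (a step that is already met when the one before it is completed fails the run):
1. the empty nest faces the loading track (within 9 mm sideways) and the box still waits in front of the gate (y of nest in the frame of jig below -0.088 m and x of nest in the frame of jig between -0.009 and 0.009 m and y of box_mid in the frame of jig below -0.18 m), for 0.2 s.
2. the gate is held down while the box passes over its teeth (value of joint gate above 0.011 m and y of box_mid in the frame of jig between -0.165 and -0.11 m), for 0.1 s.
At the end, for the whole second after the job is handed in: The box lies flat (within 3.5 degrees) in the formerly empty nest, which faces the track (within 9 mm); its centre is within 8 mm sideways of the track's line and within 7 mm of fully home, the gate is fully up (within 2 mm) behind it, and all is at rest (y of nest in the frame of jig below -0.088 m and x of nest in the frame of jig between -0.009 and 0.009 m and x of box_mid in the frame of jig between -0.008 and 0.008 m and y of box_mid in the frame of jig between -0.0975 and -0.083 m and z of box_mid in the frame of jig between 0.058 and 0.066 m and angle between box_mid's own z axis and vertical below 0.06 rad and value of joint gate below 0.002 m and linear speed of jbox below 0.01 m/s); the robot touches nothing.
It fails at once if the screwdriver is moved more than 30 mm (distance of screwdriver from where it was at the start of the episode above 0.03 m).
It fails at once if the tape measure is moved more than 30 mm (distance of tape_measure from where it was at the start of the episode above 0.03 m).
It fails at once if the screw jar is moved more than 30 mm (distance of screw_jar from where it was at the start of the episode above 0.03 m).
It also fails if it takes over 69 s, if anything falls off the work surface, if the arm or the gripper's body presses on something with over 40 N, if the wrist force passes 120 N, or if a joint passes its speed limit or range.

ROBOT

A 7-joint arm with a two-finger parallel gripper is mounted at the origin on the work surface. World frame = base frame: x ahead of the robot, y to its left, z up, the work surface at z = 0. Lengths are in m, angles in rad, forces in N, time in s.
With the tool pointing down it reaches from about 0.375 to 0.925 m from the base axis. Payload 3.1 kg.
Tool frame: the origin (TCP) lies at the very end of the fingers, on their centre line; the grasp point (between the pads) lies 19 mm behind it; z points along the fingers, y is the line along which they close (so a half turn about z gives the same grasp; the last joint's range is limited). The gripper opens to 85 mm and grips with 20 to 120 N. Pads are 22 mm wide; open, the fingers measure 114 mm over their backs; the gripper's body (76 mm by 85 mm) begins 54 mm behind the grasp point. The pads swing forward as they close: fully open they stand 13 mm farther back than shut.
Start: joints at [-1.209, 0.383, 0.044, 1.598, -0.018, 1.161, -0.05], TCP at [0.288, 0.583, 0.231] pointing down, gripper open.
Joint ranges: [-2.61, 2.61], [-0.41, 2.15], [-1.48, 1.57], [0, 2.5], [-1.57, 4.71], [0.05, 1.97], [-2.85, 2.85]. Speed limits (rad/s): [2.79, 2.79, 3.14, 3.14, 3.14, 3.14, 3.14].

INTERFACE

Orientations are given as a rotation vector (axis times angle).
In Python, from station import manip gives the robot as it stands. The module is installed in compiled form; this text tells all that it offers. Calls block until the motion is done:
- manip.move_to(position, orientation): joint-space move of the TCP to a pose.
- manip.move_l(position, rot=None, max_speed=0.15): straight line of the TCP; rot=None keeps the orientation; max_speed is the mean speed in m/s.
- manip.set_joints(angles): joint-space move.
- manip.ungrasp() and manip.close_gripper(f_grip=None): open the fingers fully, or close them until they stop; f_grip is the grip in N (None keeps the last).
- manip.wait(seconds).
- manip.ik(position, orientation): joint angles nearest the present ones, or None.
- manip.get_obs(): the state.
- manip.snapshot(name): name is "scene" or "top" or "wrist"; returns a dict with "pixels" (400x640x3 uint8, blue, green, red), "fx", "fy", "cx", "cy" (pixels), "R" (3x3) and "t" (3): a world point X has camera coordinates R X + t. Camera axes: x right, y down, z forward; pixel columns grow to the right and rows downward; lengths in m; the calibration is good to about 2 mm. The wrist camera is an equidistant fisheye: a pixel r from the principal point sees the ray r / f radians off the axis. A picture is of the moment at which its call begins. There is no depth.
A pose or a line that the arm cannot do raises manip.Unreachable and nothing moves.
- manip.close_job(): hands the job in; it is judged then, once.
The state is a dict: "t": time; "q": joint angles; "dq": joint speeds; "joint_efforts": joint torques, N m; "eef_pos": TCP position; "tcp_rot": TCP orientation; "wrist_force": force on the tool from outside, world axes, zero at the start; "torque": the same for the moment, N m; "opening": finger opening in m; "grip_force": force on a finger pad.
Only numpy, scipy, OpenCV 4.12 (cv2) and the standard library are available. Lean on these libraries where they do the work, as an engineer would, in place of code of your own. Each camera call takes 0.05 s, during which the arm holds its last target. There are 200 camera calls.

## Working session

There is one attempt and no reset: what is moved stays moved. The work goes in short steps, each a Python script; the robot and the scene stay as the last script left them, time stands still between calls to the robot, and variables do not carry over. Pictures are saved under pics/ and viewed, at most 14 in all, crops included, and the job is handed in when it is done.

```bash
mkdir -p pics; ls; cat > h.py <<'E'
import numpy as np, cv2
from station import manip
from scipy.spatial.transform import Rotation as Rn
def snap(n,f):
    s=manip.snapshot(n); cv2.imwrite('pics/'+f,s['pixels']); np.savez('pics/'+f+'.npz',**{k:s[k] for k in s}); return s
def ray(s,u,v,z):
    "pinhole pixel to world point at height z"
    R=np.array(s['R']);t=np.array(s['t']);c=-R.T@t
    d=R.T@np.array([(u-s['cx'])/s['fx'],(v-s['cy'])/s['fy'],1]); return c+d*(z-c[2])/d[2]
def proj(s,X):
    p=np.array(s['R'])@np.array(X)+np.array(s['t']); return s['fx']*p[0]/p[2]+s['cx'], s['fy']*p[1]/p[2]+s['cy']
E
python3 - <<'E'
from h import *
for n in('scene','top'):
    s=snap(n,n+'0.png'); print(n,s['fx'],s['fy'],s['cx'],s['cy'],s['R'],s['t'])
o=manip.get_obs();print(o)
E
```

```text
pics
scene 436.7469705297577 436.7469705297577 322.65342975880947 207.22258292178827 [[-0.54898191  0.83566315 -0.01691056]
 [ 0.52514736  0.32910993 -0.78479736]
 [-0.6502608  -0.43972009 -0.61952169]] [ 0.33101294 -0.24792159  1.26538895]
top 408.5195622857811 408.5195622857811 312.26754505198437 201.3889586929715 [[-0.01252707 -0.99985501  0.01153407]
 [-0.98370904  0.01025439 -0.17947527]
 [ 0.17933098 -0.01359446 -0.98369487]] [0.00490205 0.6111143  0.8588863 ]
{'t': 0.1, 'q': array([-1.20874979,  0.38374586,  0.0438204 ,  1.59939086, -0.01791126,
        1.1611766 , -0.04992005]), 'dq': array([ 2.04987804e-03, -5.63105188e-04,  2.03567347e-04, -2.73259268e-03,
        4.03782264e-04, -1.24431046e-05,  6.64878956e-04]), 'joint_efforts': array([ 2.77787993e-03, -4.34731650e+01,  1.02934085e+00, -2.50452501e+01,
        1.09187674e-02,  5.52452024e-03, -1.32963652e-05]), 'eef_pos': array([0.28809495, 0.58173854, 0.23002935]), 'tcp_rot': array([-0.71577158, -3.05852509,  0.00359505]), 'wrist_force': array([-0.16128228,  0.82707839, -0.66096053]), 'torque': array([ 0.05913301, -0.01378302, -0.01620734]), 'grip_force': 0.0, 'opening': 0.08529871349720931}
```

View pics/top0.png

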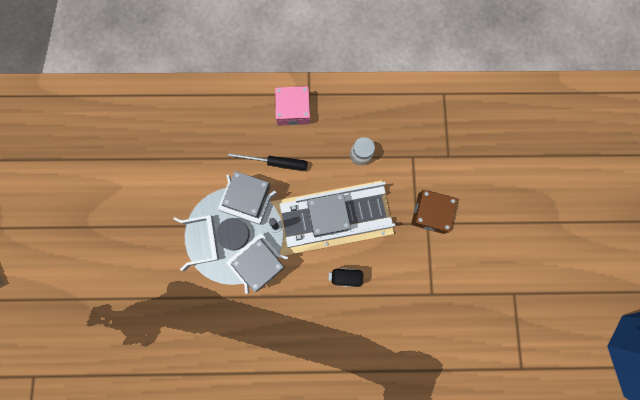

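View pics/scene0.png

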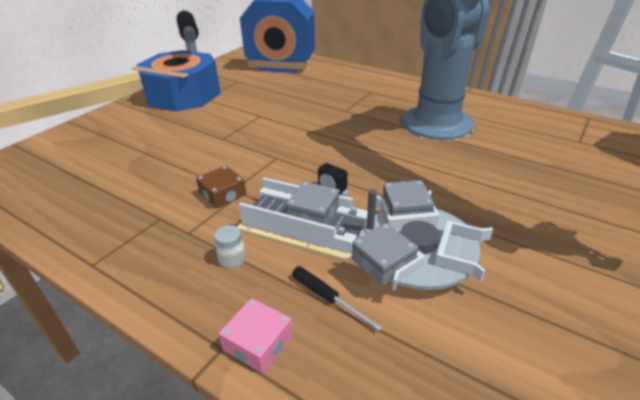

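Top view: the turntable is centred near (233,234), the handle near (275,224) and the empty nest at (200,240), facing away from the track. The track runs to (392,208) with the box at (328,215). I'll zoom in to measure.

```bash
python3 - <<'E'
import cv2
i=cv2.imread('pics/top0.png')[165:305,175:405]; i=cv2.resize(i,None,fx=3.4,fy=3.4,interpolation=cv2.INTER_CUBIC); cv2.imwrite('pics/c0.png',i)
E
```

```text
(no output)
```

View pics/c0.png

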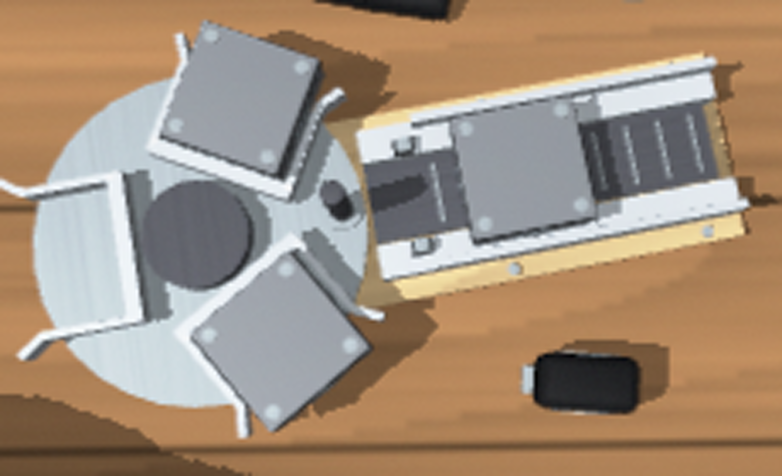

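```bash
cat > fit.py <<'E'
from h import *
from scipy.optimize import least_squares
s=dict(np.load('pics/top0.png.npz')); f=lambda x,y:(175+x/3.4,165+y/3.4)
pts=[((358,131),(.05,-.113,.04)),((382,280),(-.05,-.113,.04)),((706,103),(.028,-.355,.04)),((722,180),(-.028,-.355,.04)),((405,143),(.0295,-.142,.052)),((424,243),(-.0295,-.142,.052))]
edge=[(33,235),(195,408),(57,150),(52,318),(110,385),(367,235)]
def W(p,X):
    c,q=np.cos(p[2]),np.sin(p[2]); return np.array([p[0]+c*X[0]-q*X[1],p[1]+q*X[0]+c*X[1],X[2]])
def res(p):
    r=[]
    for a,X in pts: r+=list(ray(s,*f(*a),X[2])[:2]-W(p,X)[:2])
    for a in edge: r.append(np.linalg.norm(ray(s,*f(*a),.039)[:2]-p[:2])-.11)
    return r
c=ray(s,*f(200,240),.039); d=ray(s,*f(700,145),.04)-c
p=least_squares(res,[c[0],c[1],np.arctan2(d[1],d[0])+np.pi/2],loss='soft_l1',f_scale=.003).x
if __name__=='__main__':
    print(p,np.round(np.array(res(p))*1e3,1))
    # handle top, in jig polar
    for a,z in(((335,187),.129),((338,198),.115)):
        h=ray(s,*f(*a),z)[:2]-p[:2]; print('handle r',np.linalg.norm(h),'ang jig',np.degrees(np.arctan2(h[1],h[0])-p[2]))
    bx=[f(460,122),f(578,103),f(600,213),f(475,240)]
    m=ray(s,*np.mean(bx,0),.085)[:2]-p[:2];C,S=np.cos(p[2]),np.sin(p[2]);print('box jig',C*m[0]+S*m[1],-S*m[0]+C*m[1])
    for n,a,z in(('tape',(585,380),.06),('jar',((363-175)*3.4,(145-165)*3.4),.065),('driver',((287-175)*3.4,-7),.02)): print(n,ray(s,*f(*a),z))
    nw=[ray(s,*f(*a),.064)[:2] for a in((124,173),(142,321))]
    v=nw[1]-nw[0]; n=np.array([-v[1],v[0]]); m=np.mean(nw,0)-p[:2]; n*=np.sign(n@m)
    nest=np.degrees(np.arctan2(n[1],n[0])-p[2]); print('nest ang jig',nest,np.degrees(np.arctan2(m[1],m[0])-p[2]),np.linalg.norm(m),np.linalg.norm(v))
    ims=[]
    for N in('top','scene'):
        s2=dict(np.load(f'pics/{N}0.png.npz')); i=cv2.resize(s2['pixels'],None,fx=3,fy=3)
        def L(P,col):
            q=np.array([np.array(proj(s2,W(p,X)))*3+1 for X in P]).astype(int); cv2.polylines(i,[q.reshape(-1,1,2)],False,col,1)
        t=np.linspace(0,2*np.pi,80); L([(.11*np.cos(a),.11*np.sin(a),.039) for a in t],(0,0,255))
        for x in(.028,.05,-.028,-.05): L([(x,-.113,.04),(x,-.355,.04)],(0,0,255))
        a=np.radians(nest); e=np.array([np.cos(a),np.sin(a)]); g=np.array([-e[1],e[0]])
        L([(*(e*r+g*w),.064) for r,w in((.13,.044),(.05,.044),(.05,-.044),(.13,-.044))],(0,255,0))
        L([(*(-e*.095),z) for z in(.039,.129)],(255,0,255))
        ims.append(i[470:920,520:1230] if N=='top' else i[480:900,650:1500])
    h=500
    o=np.vstack([cv2.resize(x,(700,int(x.shape[0]*700/x.shape[1]))) for x in ims]); o=cv2.resize(o,None,fx=600/o.shape[0],fy=600/o.shape[0],interpolation=cv2.INTER_AREA); print(o.shape); cv2.imwrite('pics/ov.png',o)
E
python3 fit.py
```

```text
[0.54081618 0.174744   0.16989481] [ 0.5 -1.5 -0.3 -0.4 -2.   7.   0.8  8.   5.3 -1.1 -2.6 -3.2 -0.7  1.1
  2.2 -1.8  0.8  0.4]
handle r 0.09841478127357735 ang jig -88.48600318893894
handle r 0.09827747781145207 ang jig -91.33884464011372
box jig -0.0018236960223539517 -0.2178588151723955
tape [ 0.4443425  -0.07497605  0.06      ]
jar [ 0.73849088 -0.11898526  0.065     ]
driver [0.71057857 0.05598051 0.02      ]
nest ang jig 88.87778889351888 93.30468286661828 0.03877448771367556 0.09595073997699649
(600, 533, 3)
```

View pics/ov.png

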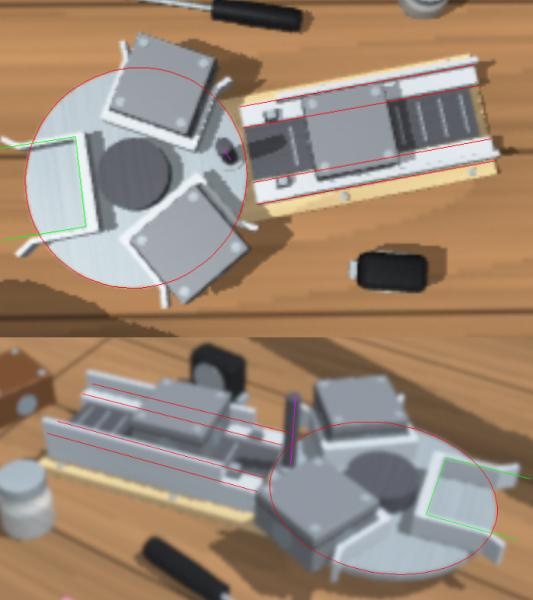

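The overlay shows the fit is within a few mm. Two of my correspondences were off: the bar ends at y = -346, and the teeth lie outside ±29.5. I'll refit, then plan the handle arc with the tool turning along with it.

```bash
sed -i 's/(.028,-.355,.04)),((722/(.026,-.346,.036)),((722/; s/(-.028,-.355,.04)),((405/(-.026,-.346,.036)),((405/; s/(.0295,-.142,.052)),/(.0345,-.142,.052)),/; s/(-.0295,-.142,.052)\]/X/; s/(-.0295,-.142,.052))\]/(-.0345,-.142,.052))]/' fit.py
cat >> h.py <<'E'
def pose(p,ang,r,sgn):
    "grip pose on handle circle at world angle ang: tool y tangential"
    y=sgn*np.array([-np.sin(ang),np.cos(ang),0]); z=np.array([0,0,-1.]); R=np.column_stack([np.cross(y,z),y,z])
    return [p[0]+r*np.cos(ang),p[1]+r*np.sin(ang)], Rn.from_matrix(R).as_rotvec()
E
python3 fit.py
python3 - <<'E'
from fit import *
print(p)
a0=p[2]-np.pi/2
for sgn in(1,-1):
  for d in(1,-1):
    out=[]
    for k in range(0,13):
        P,r=pose(p,a0+d*k*np.pi/12,.095,sgn)
        q=manip.ik([*P,.098],r); out.append(None if q is None else np.round(q,2))
    print(sgn,d,sum(x is None for x in out)); print(*[None if out[k] is None else out[k].tolist() for k in(0,3,6,9,12)],sep='\n')
E
```

```text
[0.54096402 0.1734739  0.17343621] [ 0.  -0.4 -0.8  1.   0.9 -1.3 -0.5 -0.8 -0.2 -0.9  1.7 -1.1  0.5  1.3
  3.2 -0.7  1.5 -0.9]
handle r 0.09714029400782542 ang jig -88.62831034156757
handle r 0.09699941016831717 ang jig -91.51860894811581
box jig -0.0025216541147967536 -0.21657443189376693
tape [ 0.4443425  -0.07497605  0.06      ]
jar [ 0.73849088 -0.11898526  0.065     ]
driver [0.71057857 0.05598051 0.02      ]
nest ang jig 88.67488211055836 92.89786428715284 0.04004545000091876 0.09595073997699649
(600, 533, 3)
[0.54096402 0.1734739  0.17343621]
1 1 0
[-0.66, 0.42, 0.53, 1.94, -0.27, 0.86, 0.19]
[-0.57, 0.51, 0.4, 1.77, -0.24, 0.91, 0.89]
[-0.49, 0.55, 0.18, 1.67, -0.12, 0.93, 1.48]
[-0.46, 0.51, -0.0, 1.71, 0.0, 0.92, 2.07]
[-0.43, 0.43, -0.14, 1.85, 0.07, 0.87, 2.71]
1 -1 0
[-0.66, 0.42, 0.53, 1.94, -0.27, 0.86, 0.19]
[-0.78, 0.3, 0.57, 2.1, -0.22, 0.8, -0.69]
[-0.96, 0.26, 0.6, 2.14, -0.21, 0.79, -1.63]
[-1.57, 0.82, 1.38, 2.07, -0.94, 1.11, -1.92]
[-0.43, 0.43, -0.14, 1.85, 0.07, 0.87, 2.71]
-1 1 0
[-1.18, 0.93, 1.37, 1.96, -1.01, 1.19, -2.37]
[-1.13, 1.04, 1.36, 1.79, -1.08, 1.29, -1.65]
[-0.79, 0.61, 0.58, 1.69, -0.39, 0.97, -1.46]
[-0.83, 0.56, 0.48, 1.73, -0.31, 0.93, -0.84]
[-0.83, 0.44, 0.35, 1.87, -0.19, 0.87, -0.21]
-1 -1 0
[-1.18, 0.93, 1.37, 1.96, -1.01, 1.19, -2.37]
[-0.45, 0.27, 0.2, 2.08, -0.07, 0.8, 2.32]
[-0.63, 0.23, 0.23, 2.13, -0.07, 0.79, 1.39]
[-0.77, 0.31, 0.26, 2.04, -0.11, 0.81, 0.51]
[-0.83, 0.44, 0.35, 1.87, -0.19, 0.87, -0.21]
```

```bash
python3 - <<'E'
from fit import *
a0=p[2]-np.pi/2
def pk(k):
    P,_=pose(p,a0+k*np.pi/12,.095,1); _,r=pose(p,a0+k*np.pi/12+np.radians(10-25*k/12),.095,1); return P,r
def st(t):
    o=manip.get_obs(); print(t,round(o['t'],2),o['eef_pos'].round(4),o['wrist_force'].round(1),round(o['opening'],4),o['q'][6].round(2))
P,r=pk(0)
manip.move_to([*P,.20],r); st('above')
manip.move_l([*P,.099],max_speed=.12); st('down')
manip.close_gripper(30); st('grip')
for k in range(1,13):
    P,r=pk(k); manip.move_l([*P,.099],r,max_speed=.12)
    if k%2==0: st(k)
E
python3 -c "
from h import *
snap('top','top1.png'); i=cv2.imread('pics/top1.png')[165:305,175:405]; cv2.imwrite('pics/c1.png',cv2.resize(i,None,fx=3.4,fy=3.4,interpolation=cv2.INTER_CUBIC))"
```

```text
above 2.15 [0.5573 0.0823 0.1999] [ 0.5 -0.2 -0.1] 0.0856 0.27
down 3.14 [0.5582 0.08   0.0997] [ 0.7 -0.7  0.4] 0.0857 0.34
grip 3.78 [0.5574 0.0799 0.0993] [-1.  -0.2  2.1] 0.0151 0.34
2 4.53 [0.6019 0.1007 0.0993] [-1.1  0.7  2.6] 0.0151 0.74
4 5.28 [0.6299 0.1397 0.0993] [-0.6 -0.   5.1] 0.0148 1.09
6 6.03 [0.635  0.1896 0.0992] [2.3 1.1 3.6] 0.0149 1.42
8 6.78 [0.6145 0.234  0.0991] [2.8 1.6 2.4] 0.0152 1.75
10 7.53 [0.5742 0.263  0.0991] [2.4 4.3 1.7] 0.0149 2.08
12 8.28 [0.5247 0.2675 0.0991] [0.9 5.  3.3] 0.0152 2.44
```

View pics/c1.png

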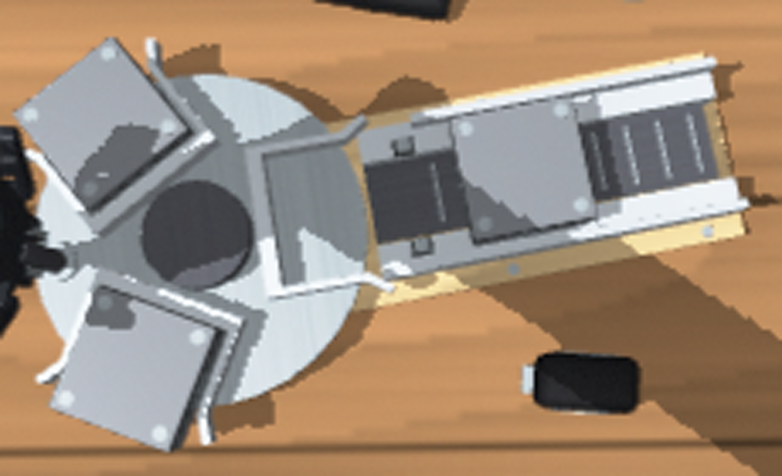

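The handle is gripped and the empty nest now faces the track: its mouth tips are at crop pixels (365,120) and (393,287). Next I'll put numbers on the alignment.

```bash
python3 - <<'E'
from fit import *
C,S=np.cos(p[2]),np.sin(p[2])
for a in((365,120),(393,287),(250,152),(268,297)):
    m=ray(s,*f(*a),.064)[:2]-p[:2]; print(np.round([C*m[0]+S*m[1],-S*m[0]+C*m[1]],4))
m=manip.get_obs()['eef_pos'][:2]-p[:2];print('tcp jig',C*m[0]+S*m[1],-S*m[0]+C*m[1])
E
```

```text
[ 0.0518 -0.12  ]
[-0.0582 -0.1189]
[ 0.0446 -0.0431]
[-0.0497 -0.0397]
tcp jig 0.00032676957162889805 0.09535159309973078
```

Alignment is within about 1 mm (the same -2.5 mm bias shows on the box). I'll release the handle, go to the bar and press in steps.

```bash
cat >> h.py <<'E'
def st(t):
    o=manip.get_obs(); print(t,round(o['t'],2),o['eef_pos'].round(4),o['wrist_force'].round(1),round(o['opening'],4)); return o
E
python3 - <<'E'
from fit import *
manip.ungrasp(); st('open')
P=manip.get_obs()['eef_pos']; manip.move_l([P[0],P[1],.2],max_speed=.15); st('up')
C,S=np.cos(p[2]),np.sin(p[2])
best=None
for sg in(1,-1):
    x=sg*np.array([-S,C,0]); z=np.array([0,0,-1.]); r=Rn.from_matrix(np.column_stack([x,np.cross(z,x),z])).as_rotvec()
    for y in (-.305,-.14):
        q=manip.ik(W(p,(-.001,y,.0215)),r); print(sg,y,None if q is None else q.round(2))
    if q is not None:
        d=np.abs(q-manip.get_obs()['q']).max()
        if best is None or d<best[0]: best=(d,r)
r=best[1]; np.save('r.npy',r)
manip.move_to(W(p,(-.001,-.308,.15)),r); manip.close_gripper(30); st('over')
for z in(.06,.040,.030,.024,.0205):
    manip.move_l(W(p,(-.001,-.308,z)),max_speed=.06); st(z)
snap('top','top2.png'); i=cv2.imread('pics/top2.png')[165:305,175:405]; cv2.imwrite('pics/c2.png',cv2.resize(i,None,fx=3.4,fy=3.4,interpolation=cv2.INTER_CUBIC))
E
```

```text
open 9.02 [0.5245 0.267  0.099 ] [0.3 0.2 0.5] 0.0853
up 9.84 [0.5238 0.2666 0.1991] [-0.   0.2  0.2] 0.0852
1 -0.305 [-0.18  0.6   0.41  1.85 -0.33  0.76  0.58]
1 -0.14 [-0.43  0.53  0.36  1.95 -0.27  0.71  0.26]
-1 -0.305 [ 0.92  0.86 -1.04  1.8   0.87  1.02  2.84]
-1 -0.14 [ 0.37  0.59 -0.61  1.91  0.46  0.78  2.82]
over 14.39 [ 0.5931 -0.1301  0.15  ] [1.2 0.7 0.2] 0.0001
0.06 16.04 [ 0.599  -0.157   0.0848] [-14.5 -17.9  71. ] -0.0002
0.04 16.52 [ 0.5926 -0.1291  0.0386] [ 0.4 -1.  -0.3] -0.0002
0.03 16.84 [ 0.5933 -0.1288  0.0292] [ 1.  -0.3  4. ] 0.0
0.024 17.09 [ 0.5936 -0.1291  0.0242] [ 0.2 -0.3  5.5] -0.0002
0.0205 17.34 [ 0.5936 -0.1291  0.021 ] [-0.5  0.9  6.9] -0.0001
```

View pics/c2.png

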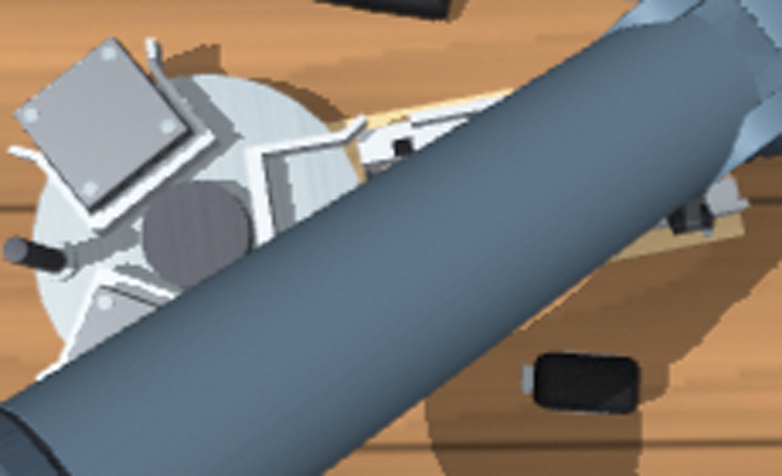

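The arm covers the track in this view, and a 71 N contact occurred on the way down even though the gate now presses normally (6.9 N at z = 0.021). I need to see what was touched.

```bash
python3 - <<'E'
from h import *
o=manip.get_obs(); print(o['q'].round(2),o['tcp_rot'].round(3),np.load('r.npy'))
s=snap('scene','sc1.png'); snap('wrist','w1.png'); a=cv2.resize(s['pixels'][130:300,180:510],(792,408),interpolation=cv2.INTER_CUBIC); cv2.imwrite('pics/sc1c.png',a)
E
```

```text
[-0.69  1.01  1.18  1.87 -1.08  1.09 -2.02] [-2.405e+00  2.019e+00  1.000e-03] [ 2.40549189 -2.02069621  0.        ]
```

View pics/sc1c.png

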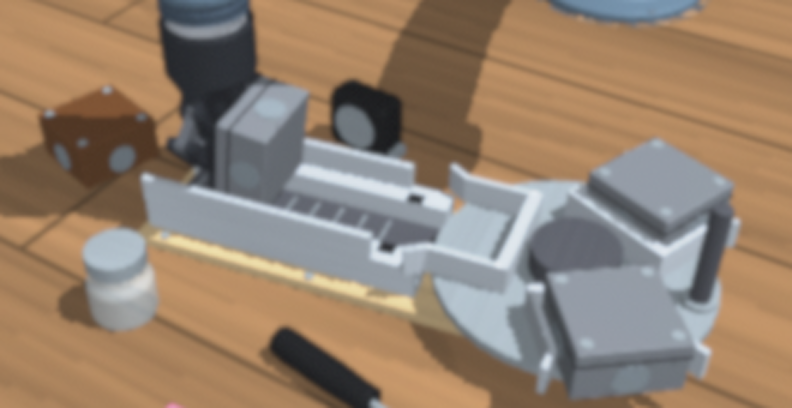

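View pics/w1.png

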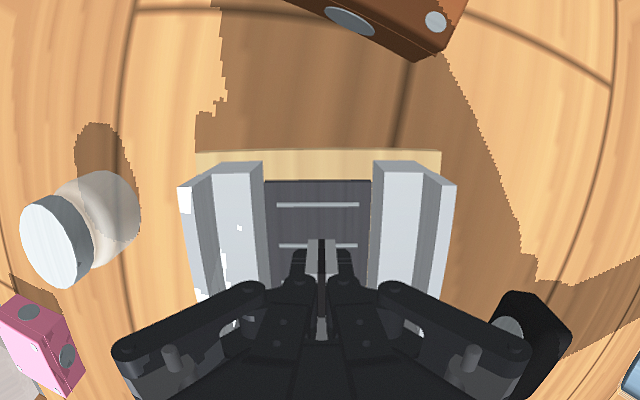

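The scene view (crop 165–310, 80–200) shows what happened. During the descent the arm flipped configuration next to the joint 7 limit and swept the box up on end. It now stands upright at the outer end of the track, lid towards the fingers, underside towards the turntable, still between the guides. The tape, jar and screwdriver are untouched.

Recovery: back off and rise, switch to the comfortable arm configuration, then tip the box forward by pushing high on its lid. Every line gets a joint-jump check first.

```bash
cat >> h.py <<'E'
def line(X,rot=None,v=.1,step=.02,lim=.25):
    "straight line in short steps, refusing any change of arm configuration"
    X=np.array(X); o=manip.get_obs(); A=o['eef_pos']; r=o['tcp_rot'] if rot is None else rot
    n=max(1,int(np.ceil(np.linalg.norm(X-A)/step)))
    for k in range(1,n+1):
        Y=A+(X-A)*k/n; q=manip.ik(Y,r); d=np.abs(q-manip.get_obs()['q']).max()
        if d>lim: raise RuntimeError(f'jump {d} {q}')
        manip.move_l(Y,r,max_speed=v)
E
python3 - <<'E'
from fit import *
C,S=np.cos(p[2]),np.sin(p[2])
line(W(p,(-.001,-.320,.021))); st('back')
line(W(p,(-.001,-.320,.26)),step=.04,v=.15); o=st('up')
x=np.array([-S,C,0]); z=np.array([0,0,-1.]); r=Rn.from_matrix(np.column_stack([x,np.cross(z,x),z])).as_rotvec(); np.save('r.npy',r)
X=W(p,(-.001,-.320,.26)); q=manip.ik(X,r); print(q.round(2))
if q[6]>2.5 or abs(q[2])>1.2: q=None
# seek the comfortable branch by staging through the start-like posture
manip.set_joints(np.array([-.18,.45,.41,1.7,-.33,1.0,.58])); st('stage')
q=manip.ik(X,r); print(q.round(2)); manip.set_joints(q); st('cfg')
s1=snap('top','top3.png'); snap('scene','sc3.png')
a=cv2.resize(cv2.imread('pics/top3.png')[165:305,175:405],None,fx=2.4,fy=2.4,interpolation=cv2.INTER_CUBIC)
cv2.imwrite('pics/c3.png',a)
E
```

```text
back 17.76 [ 0.5956 -0.1407  0.0216] [0.  1.1 7. ] 0.0006
up 20.26 [ 0.5952 -0.1419  0.2599] [0.1 0.5 0.4] 0.0001
[-0.48  0.37  0.81  1.69 -0.28  1.21  0.58]
stage 22.58 [ 0.6476 -0.1006  0.1652] [-0.5 -0.1 -0. ] -0.0003
[-0.24  0.31  0.5   1.68 -0.16  1.19  0.47]
cfg 23.12 [ 0.5954 -0.1421  0.261 ] [ 0.2 -0.3 -0.7] 0.0001
```

View pics/c3.png

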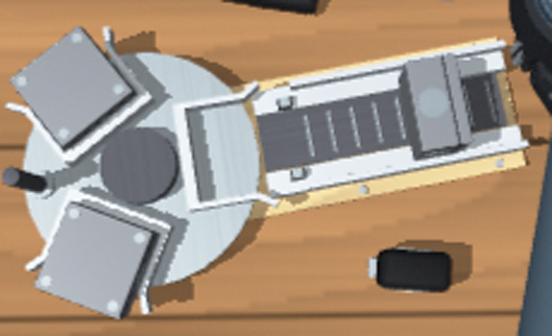

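The box stands square between the guides, lid (seam) on the outer side at crop x ≈ 460. Tipping it forward.

```bash
python3 - <<'E'
from fit import *
C,S=np.cos(p[2]),np.sin(p[2])
for a in((402,60),(414,158),(455,53),(468,147)):
    m=ray(s,175+a[0]/2.4,165+a[1]/2.4,.12)[:2]-p[:2]; print(np.round([C*m[0]+S*m[1],-S*m[0]+C*m[1]],4))
r=np.load('r.npy')
line(W(p,(-.001,-.326,.106)),r,step=.04,v=.15); st('ready')
q=manip.ik(W(p,(-.001,-.235,.116)),r); print(q.round(2),manip.get_obs()['q'].round(2))
assert np.abs(q-manip.get_obs()['q']).max()<.6
manip.move_l(W(p,(-.001,-.235,.116)),r,max_speed=.15); st('pushed')
manip.wait(.3)
line(W(p,(-.001,-.26,.20)),r,step=.05,v=.15)
line(W(p,(-.001,-.325,.20)),r,step=.05,v=.15)
snap('top','top4.png')
a=cv2.resize(cv2.imread('pics/top4.png')[165:305,175:405],None,fx=3.4,fy=3.4,interpolation=cv2.INTER_CUBIC)
cv2.imwrite('pics/c4.png',a); st('end')
E
```

```text
[ 0.0396 -0.2487]
[-0.0462 -0.2419]
[ 0.0372 -0.2954]
[-0.0455 -0.2893]
ready 24.86 [ 0.5964 -0.1479  0.1065] [-1.2  0.6  0.7] 0.0002
[-0.34  0.41  0.45  1.87 -0.22  0.9   0.39] [-0.19  0.48  0.45  1.8  -0.26  0.91  0.56]
pushed 25.62 [ 0.5809 -0.0593  0.1166] [-0.7  0.1 -0. ] -0.0003
end 27.58 [ 0.5959 -0.1453  0.1996] [ 0.2  0.2 -0.2] -0.0002
```

View pics/c4.png

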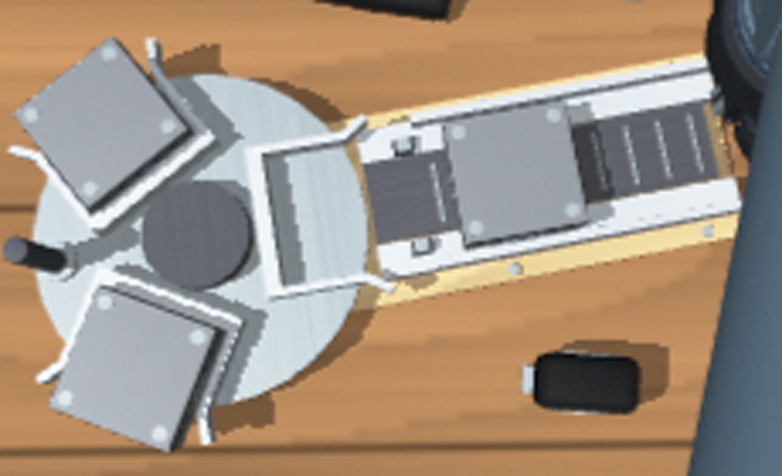

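The box fell flat, lid up, at about y = -212 mm and in front of the gate, with the nest still aligned. Next: press the gate and slide.

```bash
python3 - <<'E'
from fit import *
C,S=np.cos(p[2]),np.sin(p[2]); r=np.load('r.npy'); x0=-.0025
def jig():
    o=manip.get_obs(); m=o['eef_pos'][:2]-p[:2]; F=o['wrist_force']; return np.round([-S*m[0]+C*m[1],o['eef_pos'][2],-S*F[0]+C*F[1],C*F[0]+S*F[1],F[2],o['t']],4)
line(W(p,(x0,-.312,.06)),r,step=.04,v=.15); print(jig())
line(W(p,(x0,-.312,.0203)),r,v=.06); print(jig())
for y in(-.28,-.26,-.24,-.22,-.2,-.18,-.165,-.155):
    line(W(p,(x0,y,.0203)),r,v=.08,step=.03); print(jig())
y=-.155
while y<-.132:
    y+=.002; line(W(p,(x0,y,.0203)),r,v=.03); j=jig(); print(j)
    if j[2]<-12: break
E
```

```text
[-0.3122  0.0604 -0.2425  0.4133 -0.3632 29.1167]
[-3.12300e-01  2.11000e-02 -2.64100e-01 -6.83200e-01  6.44840e+00
  3.02333e+01]
[-2.81400e-01  2.18000e-02 -8.04300e-01  1.86600e-01  7.14840e+00
  3.09333e+01]
[-2.62000e-01  2.21000e-02 -1.74130e+00 -2.94700e-01  6.27160e+00
  3.13333e+01]
[-2.42900e-01  2.25000e-02 -3.16120e+00 -3.16700e-01  8.74540e+00
  3.17333e+01]
[-2.23000e-01  2.26000e-02 -2.60800e+00 -6.75700e-01  8.99690e+00
  3.21333e+01]
[-2.03000e-01  2.26000e-02 -3.45920e+00  2.69000e-02  7.46650e+00
  3.25333e+01]
[-1.82900e-01  2.25000e-02 -2.84840e+00  5.84300e-01  9.80000e+00
  3.29333e+01]
[-1.68000e-01  2.25000e-02 -3.41220e+00 -9.28000e-02  9.60450e+00
  3.32667e+01]
[-1.59100e-01  2.29000e-02 -4.84790e+00 -5.31100e-01  1.01861e+01
  3.35417e+01]
[-1.58100e-01  2.29000e-02 -4.96360e+00  3.85800e-01  1.06080e+01
  3.37917e+01]
[-1.56500e-01  2.28000e-02 -6.11990e+00  3.50000e-03  9.08150e+00
  3.40417e+01]
[-1.54600e-01  2.28000e-02 -6.21920e+00  1.15400e-01  9.63300e+00
  3.42917e+01]
[-1.52600e-01  2.28000e-02 -6.28160e+00  3.12000e-02  9.52230e+00
  3.45417e+01]
[-1.50500e-01  2.28000e-02 -7.02520e+00 -4.35400e-01  1.06196e+01
  3.47917e+01]
[-1.48500e-01  2.27000e-02 -6.15550e+00  2.10500e-01  9.07540e+00
  3.50417e+01]
[-1.46400e-01  2.27000e-02 -5.85200e+00  6.80700e-01  8.64150e+00
  3.52917e+01]
[-1.44700e-01  2.26000e-02 -6.69870e+00  3.53700e-01  9.13160e+00
  3.55417e+01]
[-1.44500e-01  2.28000e-02 -9.77920e+00  6.88500e-01  9.07110e+00
  3.57917e+01]
[-1.44400e-01  2.29000e-02 -1.16846e+01 -2.79100e-01  9.11960e+00
  3.60417e+01]
[-1.43600e-01  2.36000e-02 -1.25669e+01 -1.91840e+00  1.26580e+01
  3.62917e+01]
```

The force rises against a stop at y ≈ -144 mm, which matches the home position. A slightly firmer push, then back off, lift and look.

```bash
python3 - <<'E'
from fit import *
C,S=np.cos(p[2]),np.sin(p[2]); r=np.load('r.npy'); x0=-.0025
def jig():
    o=manip.get_obs(); m=o['eef_pos'][:2]-p[:2]; F=o['wrist_force']; return np.round([-S*m[0]+C*m[1],o['eef_pos'][2],-S*F[0]+C*F[1],C*F[0]+S*F[1],F[2],o['t']],4).tolist()
for y in(-.136,-.133,-.130):
    manip.move_l(W(p,(x0,y,.0195)),r,max_speed=.03); j=jig(); print(j)
    if j[2]<-22: break
for y,z in((-.149,.0205),(-.149,.06),(-.149,.15),(-.30,.22)):
    line(W(p,(x0,y,z)),r,v=.08 if z<.1 else .2,step=.05,lim=.4); print(jig())
manip.wait(.3)
snap('top','top5.png'); snap('scene','sc5.png')
a=cv2.resize(cv2.imread('pics/top5.png')[165:300,175:405],None,fx=2.2,fy=2.2,interpolation=cv2.INTER_CUBIC)
b=cv2.resize(cv2.imread('pics/sc5.png')[140:300,250:510],(506,311),interpolation=cv2.INTER_CUBIC)
cv2.imwrite('pics/c5.png',np.vstack([a,b])[:600]); print(np.vstack([a,b]).shape)
E
```

```text
[-0.1439, 0.0229, -8.967, -1.5188, 13.8794, 36.5417]
[-0.1436, 0.0234, -12.4147, -2.9083, 16.9272, 36.7917]
[-0.1435, 0.0236, -15.9982, -1.8718, 16.221, 37.0417]
[-0.1507, 0.022, -1.9382, -0.2817, 5.9877, 37.4333]
[-0.1484, 0.0597, 0.1288, -0.264, 0.5118, 38.075]
[-0.1489, 0.1497, 0.2631, -0.3643, -0.1563, 38.825]
[-0.2997, 0.2198, 0.0366, -0.2721, -0.2355, 40.2583]
(608, 506, 3)
```

View pics/c5.png

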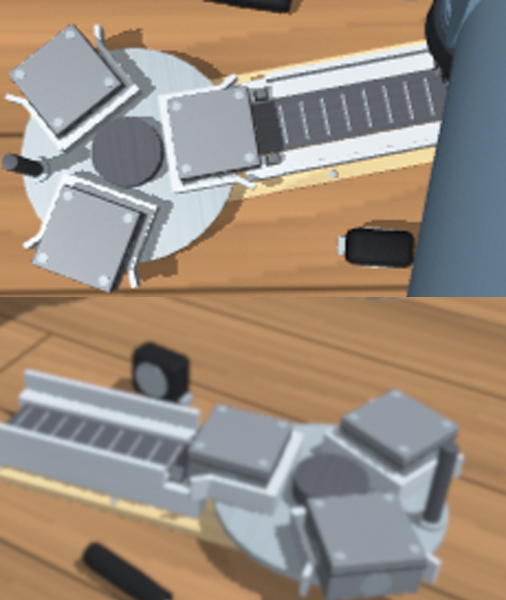

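The top view shows the box seated in the nest (crop 163–260, 85–190), with both teeth up behind it near (262,95) and (272,158). A numeric check of the seating and gate from raised features:

```bash
python3 - <<'E'
from fit import *
C,S=np.cos(p[2]),np.sin(p[2]); J=lambda u,v,z:(lambda m:np.round([C*m[0]+S*m[1],-S*m[0]+C*m[1]],4))(ray(s,u,v,z)[:2]-p[:2])
i5=cv2.imread('pics/top5.png'); i4=cv2.imread('pics/top4.png')
# match lid patch of box in the waiting pose (known offset) to the seated pose
g=lambda i:cv2.cvtColor(i,cv2.COLOR_BGR2GRAY)
t=g(i4)[165+90:1,0:1] if 0 else g(i4)[192:238,303:351]
m=cv2.matchTemplate(g(i5)[170:260,235:310],t,cv2.TM_CCOEFF_NORMED); _,v,_,l=cv2.minMaxLoc(m); dx=(235+l[0]-303,170+l[1]-192); print('match',v,dx)
c4=np.array([[457,131],[555,115],[575,210],[476,228]])/3.4+[175,165]
print('box before',J(*c4.mean(0),.085),'now',J(*(c4.mean(0)+dx),.085))
# tooth patches vs. gate-up (top4)
for u,v in((294,207),(299,236)):
    a=g(i4)[v-4:v+5,u-5:u+6]; b=g(i5)[v-9:v+10,u-10:u+11]; m=cv2.matchTemplate(b,a,cv2.TM_CCOEFF_NORMED); _,q,_,l=cv2.minMaxLoc(m); print('tooth',round(q,2),l[0]-5,l[1]-5)
a=cv2.resize(i5[180:270,235:325],(580,580),interpolation=cv2.INTER_CUBIC); cv2.imwrite('pics/c6.png',a)
E
```

```text
match 0.6063387989997864 (-54, 10)
box before [-0.002  -0.2086] now [-0.0021 -0.0909]
tooth 0.84 0 0
tooth 0.85 0 0
```

View pics/c6.png

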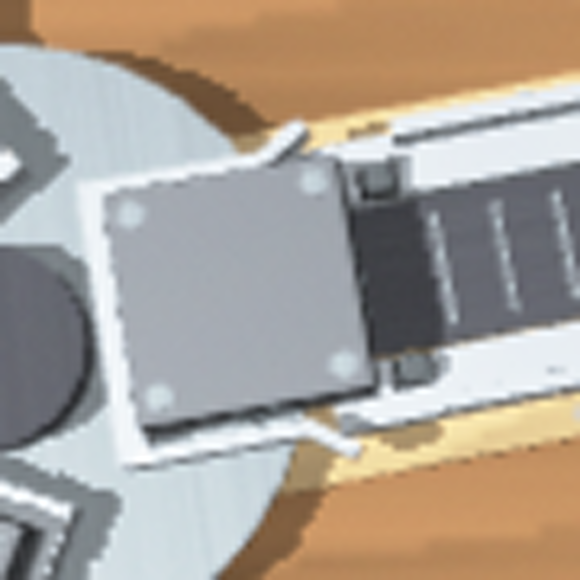

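The box is flat against the back wall, measured at x ≈ -2, y ≈ -91 mm. The nest is square to the track and both teeth are up behind the box in their original positions. Handing in.

```bash
python3 -c "
from station import manip
print(manip.close_job(), manip.get_obs()['t'])"
```

```text
the job is handed in; nothing more can be done
the job is handed in; nothing more can be done
```

The job is handed in: the last image puts the box flat and home in the nest (about x = -2 mm, y = -91 mm) with the gate up behind it, but one arm sweep mid-job knocked the box on end with a 71 N wrist reading, so the 40 N contact limit may have been exceeded; I tipped it back flat before loading, and no verdict was shown.

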